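Lock the gas cartridge into the table stove

TASK

Get the table stove ready to light: with the fingertips, push the open cover of the cartridge bay over until it falls shut, then press the stove's lock lever down past its middle until it snaps into its lower position and seats the cartridge. Only push with the fingers: do not pinch or lift anything, and leave the spare cartridge and everything else on the counter where it stands.

Things in the scene. Friction and masses are not known exactly. Their poses are not given: they have to be found in the camera images.
- stove: grey gas stove, 264 mm deep (x) x 296 mm wide (y), deck 84 mm high, fixed. Origin on the counter under its centre; its front panel (x = -134 mm) looks to its -x, +y is its left. Round burner with wire pan support centred at (6, 50) mm, 170 mm across, top 111 mm high. The bay for the gas cartridge runs along x on its right side, 82 mm wide, centred at y = -101 mm
- cover (a joint): angle of the bay's grey sheet cover (236 x 88 x 3 mm): 0 = shut, flush with the deck, 1.57 = upright, 1.95 = fully open, leaning over the burner. Hinge along the stove's x at stove y = -60 mm, 85.5 mm high, x from -118 to 118 mm. Starts open beyond upright; pushed toward the stove's -y well past upright, it falls shut by its weight (under 1 N moves it)
- cover_mid (a point): middle of the cover's upper face (the face toward the burner while it stands open), 45 mm from the hinge, halfway along its length
- lock_lever (a joint): angle of the black lock lever in the front panel: 0 = up, unlocked (0.42 rad above level), 0.42 = level, its middle, 0.84 = bottom stop. An over-centre spring holds it up, and throws it down once past the middle: about 6 N at the tip starts it, falling to nothing at the middle. Locked on a cartridge it rests at about 0.73. It draws the pusher behind the cartridge forward
- lever_tip (a point): point inside the lever's paddle (34 mm long, 24 wide, 10 thick), 66 mm from the pivot, 11 mm from the free end; the upper face is 5 mm above. Pivot at stove (-108, -30) mm, 48 mm high; the point moves down from 75 to about 28 mm high, 34 to 40 mm in front of the panel. A fixed black control knob (44 mm across, 71 mm to the right of it) is not to be used
- cartridge: white gas cartridge with grey bands, 66 mm across, 188 mm long, 0.16 to 0.4 kg, lying loose in the bay. Origin on its axis in the middle of its straight part, 46 mm above the counter; its x runs along the axis, the nozzle end points to -x, and the face of the valve collar is at x = -99 mm. It lies 7 to 12 mm short of the regulator; the lever pushes it home
- seat (a point): centre of the brass regulator's face in the front end of the bay, 46 mm above the counter: the collar's face rests here when the cartridge is home
- collar (a point): centre of the face of the cartridge's valve collar
- spare_cartridge: a second, capped cartridge of the same make that stands upright on the counter, 66 mm across and 194 mm high; origin under its centre. Not to be disturbed
- dip_cups: stack of clear dip cups, 66 mm across, 73 mm high, bystander; origin under its centre
- blue_pad: silicone pot pad, 52 x 150 x 12 mm, bystander lying on the counter; origin under its centre
- milk_tin: tin, 75 mm across, 58 mm high, bystander right of the receipt printer; origin under its centre

How it is judged:
On the way, in this order (a step that is already met when the one before it is completed fails the run):
1. the cover is shut while the lock lever is still up (value of joint cover below 0.06 rad and value of joint lock_lever below 0.2 rad), for 0.2 s.
2. the lock lever has snapped down and the cartridge sits on the regulator (value of joint lock_lever above 0.62 rad and distance between collar and seat below 0.004 m), for 0.2 s.
At the end, for the whole second after the job is handed in: the cover is shut (hinge within 0.06 rad of closed), the lock lever rests in its lower position (beyond 0.62 rad), and the cartridge is at rest with its collar within 4 mm of the regulator's face (all of step 2 and value of joint cover below 0.06 rad and linear speed of cartridge below 0.02 m/s); the robot touches nothing.
It fails at once if the cartridge is lifted out of its bed in the bay (z of cartridge in the frame of stove above 0.06 m).
It fails at once if the spare cartridge is moved or tipped (distance of spare_cartridge from where it was at the start of the episode above 0.02 m or angle between spare_cartridge's own z axis and vertical above 0.3 rad).
It fails at once if another thing on the counter is moved (distance of any of dip_cups, blue_pad, milk_tin from where it was at the start of the episode above 0.02 m).
It also fails if it takes over 32 s, if anything falls off the work surface, if the arm or the gripper's body presses on something with over 40 N, if the wrist force passes 120 N, or if a joint passes its speed limit or range.

ROBOT

A 7-joint arm with a two-finger parallel gripper is mounted at the origin on a cart in front of the work surface, level with it; the furniture and walls round the work are solid. World frame = base frame: x ahead of the robot, y to its left, z up, the work surface at z = 0. Lengths are in m, angles in rad, forces in N, time in s.
With the tool pointing down it reaches from about 0.425 to 0.875 m from the base axis. Payload 4.7 kg.
Tool frame: the origin (TCP) lies midway between the tips of the shut fingers; the grasp point (between the pads) lies env.grip_point_offset behind it (env.grip_point_offset is the distance from the TCP to the grasp point, in m); z points along the fingers, y is the line along which they close (so a half turn about z gives the same grasp; the last joint's range is limited). The gripper opens to 85 mm and grips with 20 to 120 N. Pads are 22 mm wide; open, the fingers measure 114 mm over their backs; the gripper's body (76 mm by 85 mm) begins 54 mm behind the grasp point. The pads swing forward as they close: fully open they stand 13 mm farther back than shut.
Start: joints at [-1.156, 0.321, -0.07, 1.45, 0.023, 1.371, -0.057], TCP at [0.254, 0.598, 0.231] pointing down, gripper open.
Joint ranges: [-2.86, 2.86], [-0.3, 2.09], [-1.38, 1.24], [0.06, 2.45], [-1.56, 4.7], [0.09, 2.05], [-2.69, 2.69]. Speed limits (rad/s): [2.57, 2.57, 3.14, 3.14, 3.14, 3.14, 3.14].

INTERFACE

Orientations are given as a unit quaternion [x, y, z, w].
In Python, from cell import env gives the robot as it stands. The module is installed in compiled form; this text tells all that it offers.
- The arm moves only by the tool apply_moves, never from a script. Its argument "moves" is a list of rows, each a list of 4 numbers: the shift along the world's x, y, z in m, then the turn about the world's z in degrees. In form: [[x, y, z, twist], ...]. A call has 1 to 5 rows; each row is the pose to reach, as a shift and turn from the pose commanded when the call began; what a row does not reach only later rows make up. A row lasts 1/10 s, in which the tool goes at most 50 mm and 8.59 degrees, less where a joint would pass 70% of its speed; a pose out of reach is approached as far as the arm can. A call with a gripper value outside its range is refused whole. "jaw" is the opening, from 0 (shut) to 1 (fully open), set as the call begins (left out, the last holds). The fingers move at their own pace and stop on an object; the grip force is fixed at half the most. Time passes only in rows, so rows that repeat a pose let the fingers close. It gives the time, the measured TCP pose, the force, the opening and the grip force at its end, in the units of the state.
- env.get_state(): the state, without advancing time (a new reading comes with each control period).
- env.read_camera(name): name is "scene" or "side" or "wrist"; returns a dict with "image" (420x560x3 uint8, red, green, blue), "fx", "fy", "cx", "cy" (pixels), "origin" and "rotation" of the camera in the world. Camera axes: x right, y down, z forward; pixel columns grow to the right and rows downward; lengths in m; the calibration is good to about 2 mm. A picture is of the moment at which its call begins. There is no depth.
- env.finish_job(): hands the job in; it is judged then, once.
Trained networks look in a picture, given as the dict that the camera call returned (one of the last four; its "shot" number tells which), for a name from the list of things; names that differ only in an ending like _2 or _b are one class to them, and where a whole thing is asked for, a point or a joint stands for the part that bears it (a point fixed in the world has none). Each returns a list of dicts, best first, with "p" (0 to 1); they miss things now and then, are a little off and sometimes report something else, mostly with a low value. They report only what shows in the picture. A call takes as long as a camera call.
- env.regions_of(picture, query): "region" (420x560 bool, what is visible of it) and "position" ([column, row] as shares, 0 to 1, of the picture: columns of its width, rows of its height, amid what is visible of it).
- env.place_of(picture, query): "position" ([column, row] as shares, 0 to 1, of the picture: columns of its width, rows of its height: a listed point, or the origin of a listed thing).
The state is a dict: "clock": time; "q": joint angles; "qvel": joint speeds; "joint_torque": joint torques, N m; "eef_pos": TCP position; "ee_rot": TCP orientation; "contact_force": force on the tool from outside, world axes, zero at the start; "wrist_torque": the same for the moment, N m; "grip_width": finger opening in m; "gripper_force": force on a finger pad.
Only numpy, scipy, OpenCV 4.12 (cv2) and the standard library are available. Lean on these libraries where they do the work, as an engineer would, in place of code of your own. Each camera call takes 0.05 s, during which the arm holds its last target. There are 200 camera calls.

## Working session

There is one attempt and no reset: what is moved stays moved. The work goes in short steps, Python scripts to look and compute and a tool call to move; the robot and the scene stay as the last step left them, time stands still between calls to the robot, and variables do not carry over. Pictures are saved under pics/ and viewed, at most 10 in all, crops included, and the job is handed in when it is done.

Besides the shell and the picture viewer there is one more tool, called after ">>>" as name([rows], argument=value, ...), one row to a line, values as JSON. apply_moves: Moves the arm, as the interface text tells. Its arguments: {"type":"object","properties":{"moves":{"type":"array","items":{"type":"array","items":{"type":"number"}}},"jaw":{"type":"number"}},"required":["moves"]}

```bash
mkdir -p pics; cat > h.py <<'E'
from cell import env
import numpy as np, cv2
def look(n,save=None):
    p=env.read_camera(n)
    if save: cv2.imwrite(f'pics/{save}.png',cv2.cvtColor(p['image'],cv2.COLOR_RGB2BGR))
    return p
def ray(p,pos):
    u,v=pos[0]*560,pos[1]*420
    d=np.array([(u-p['cx'])/p['fx'],(v-p['cy'])/p['fy'],1.])
    d=np.array(p['rotation'])@d
    return np.array(p['origin']),d/np.linalg.norm(d)
def tri(rs):
    A=0;b=0
    for o,d in rs:
        M=np.eye(3)-np.outer(d,d);A=A+M;b=b+M@o
    x=np.linalg.solve(A,b)
    return x,[round(float(np.linalg.norm((np.eye(3)-np.outer(d,d))@(x-o))),4) for o,d in rs]
def onz(r,z): o,d=r; return o+d*(z-o[2])/d[2]
def proj(p,X):
    c=np.array(p['rotation']).T@(np.array(X)-np.array(p['origin']))
    return c[0]/c[2]*p['fx']+p['cx'],c[1]/c[2]*p['fy']+p['cy']
E
cat > a.py <<'E'
from h import *
np.set_printoptions(precision=4,suppress=True)
P={n:look(n,n+'0') for n in('scene','side')}
W=look('wrist','wrist0'); P['wrist']=W
for n,p in P.items(): print(n,p['fx'],p['origin'],np.array(p['rotation'])[:,2])
for q in 'stove cover_mid lever_tip cartridge seat collar spare_cartridge dip_cups blue_pad milk_tin'.split():
    rs=[];s=q
    for n,p in P.items():
        r=env.place_of(p,q)
        if r:
            s+=f" {n}:{r[0]['p']:.2f}@{r[0]['position'][0]*560:.0f},{r[0]['position'][1]*420:.0f}"
            if r[0]['p']>.3: rs.append(ray(p,r[0]['position']))
    print(s, *(tri(rs) if len(rs)>1 else [onz(x,0) for x in rs]))
im=np.hstack([cv2.imread(f'pics/{n}0.png') for n in('scene','side')])
cv2.imwrite('pics/w.png',im[:, :])
print(env.get_state()['clock'],env.grip_point_offset,env.get_state()['ee_rot'])
E
python3 a.py
```

```text
Traceback (most recent call last):
  File "a.py", line 5, in <module>
    for n,p in P.items(): print(n,p['fx'],p['origin'],np.array(p['rotation'])[:,2])
                                                      ~~~~~~~~~~~~~~~~~~~~~~~^^^^^
IndexError: too many indices for array: array is 1-dimensional, but 2 were indexed
```

View pics/scene0.png

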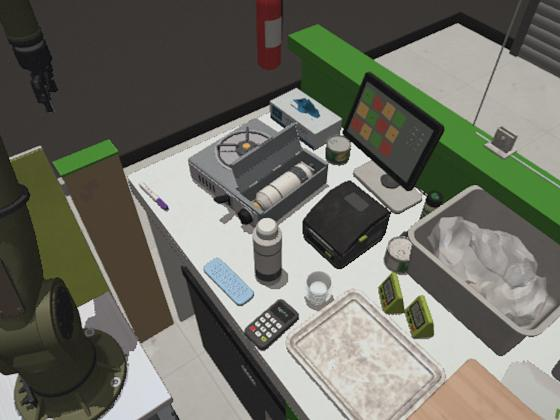

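View pics/side0.png

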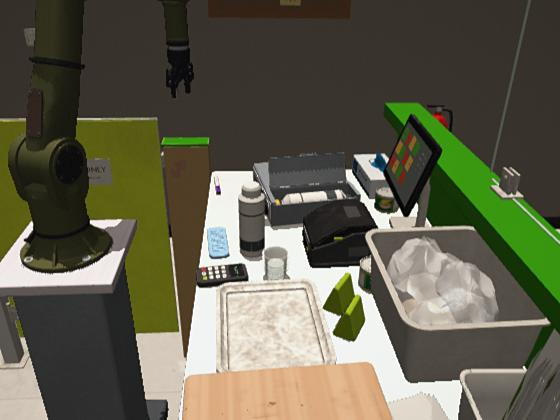

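The scene view shows the stove at about (258,175), with the cover open over the burner, the cartridge at (280,190), the lever and knob at (220-245,205), and the spare cartridge at (267,250). The camera rotation is evidently a quaternion, so I'll fix the helper.

```bash
cat >> h.py <<'E'
from scipy.spatial.transform import Rotation as R
_l=look
def look(n,save=None):
    p=_l(n,save); p['rq']=p['rotation']; return p
def RM(p):
    r=np.array(p['rotation']); return R.from_quat(r).as_matrix() if r.shape==(4,) else r.reshape(3,3)
E
sed -i "s/np.array(p\['rotation'\])/RM(p)/g" h.py a.py
sed -i "s/^    r=RM(p); return/    r=np.array(p['rotation']); return/" h.py
python3 a.py
```

```text
scene 489.7858443563711 [ 0.1028 -0.5976  1.0139] [ 0.4013  0.5204 -0.7537]
side 508.2231919870237 [ 0.4754 -1.1709  0.7249] [ 0.0722  0.8811 -0.4673]
wrist 307.78750712404354 [0.1824 0.6289 0.3732] [ 0.2798 -0.1185 -0.9527]
stove scene:0.71@400,261 side:0.80@299,200 [ 0.5776 -0.3133  0.2935] [0.0059, 0.0059]
cover_mid scene:0.85@266,156 side:0.73@305,168 [0.6473 0.2059 0.1328] [0.0017, 0.0017]
lever_tip scene:0.45@217,202 side:0.67@216,245 [ 0.4392  0.1874 -0.0331] [0.0957, 0.0957]
cartridge scene:0.56@286,184 side:0.68@316,203 [0.6803 0.1613 0.0394] [0.0038, 0.0038]
seat side:0.62@277,207 [0.5656 0.2098 0.    ]
collar scene:0.90@261,202 side:0.78@281,207 [0.579  0.141  0.0416] [0.0088, 0.0088]
spare_cartridge scene:0.55@270,272 side:0.93@253,250 [ 0.4895 -0.0303  0.0017] [0.0037, 0.0037]
dip_cups scene:0.70@319,297 side:0.89@275,278 [ 0.5419 -0.1554 -0.0007] [0.0051, 0.0051]
blue_pad scene:0.66@228,283 side:0.94@216,243 [0.3913 0.0058 0.001 ] [0.002, 0.002]
milk_tin scene:0.92@396,260 side:0.81@374,286 [ 0.7807 -0.1818 -0.0146] [0.0023, 0.0023]
1.8 0.0187 [0.1991 0.98   0.     0.    ]
```

```bash
python3 - <<'E'
import cv2,numpy as np
a=cv2.imread('pics/scene0.png')[110:230,180:340];b=cv2.imread('pics/side0.png')[140:225,240:370]
a=cv2.resize(a,(480,360),interpolation=cv2.INTER_CUBIC); b=cv2.resize(b,(780,510),interpolation=cv2.INTER_CUBIC)
a=cv2.imread('pics/scene0.png')[110:230,180:340]
cv2.imwrite('pics/ca.png',cv2.resize(a,(800,600),interpolation=cv2.INTER_CUBIC));cv2.imwrite('pics/cb.png',b)
E
```

```text
(no output)
```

View pics/ca.png

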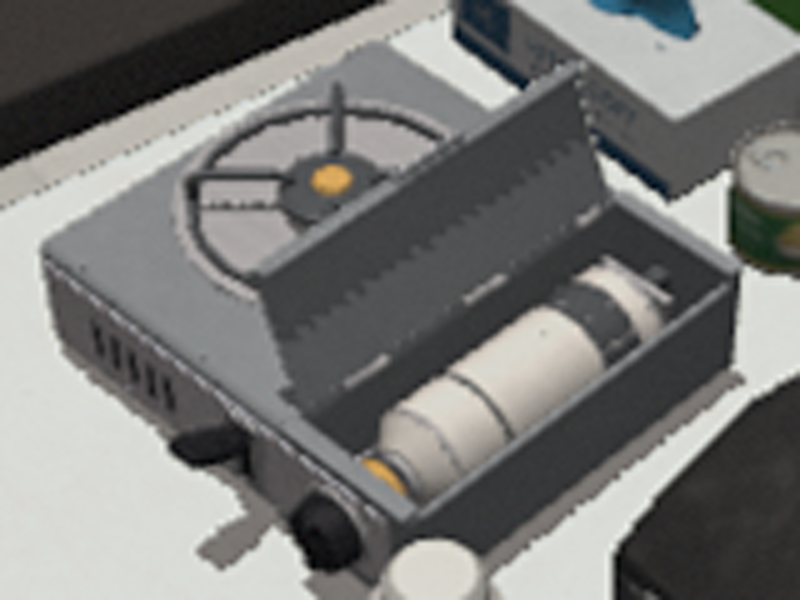

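View pics/cb.png

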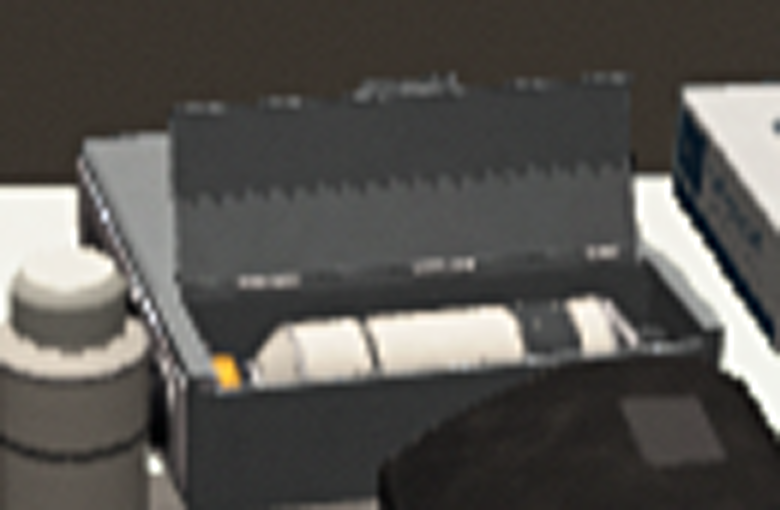

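The scene crop shows the deck corners at about (189,161), (255,119), (262,213) and (328,164), with the lever paddle near (222,199) and the knob right of it. The side crop shows corners at (254,164), (271,205) and (360,195). Next I'll fit the stove pose to these.

```bash
cat > fit.py <<'E'
from h import *
from scipy.optimize import least_squares
np.set_printoptions(precision=4,suppress=True)
S,D=look('scene'),look('side')
obs=[(S,(-.134,.148,.084),(189,161)),(S,(.13,.148,.084),(255,119)),(S,(-.134,-.148,.084),(262,213)),(S,(.13,-.148,.084),(328,164)),
(D,(-.134,.148,.084),(253.8,164.2)),(D,(-.134,-.148,.084),(271.2,204.7)),(D,(.13,-.148,.084),(360,195)),(S,(-.170,-.030,.075),(219,200))]
def T(v,p):
    c,s=np.cos(v[2]),np.sin(v[2]); return np.array([v[0]+c*p[0]-s*p[1],v[1]+s*p[0]+c*p[1],p[2]])
def f(v): return np.concatenate([np.subtract(proj(p,T(v,X)),uv) for p,X,uv in obs])
r=least_squares(f,[.65,.26,.2],loss='soft_l1')
v=r.x;print(v,np.degrees(v[2]));print(f(v).reshape(-1,2))
a=1.95
for n,X in dict(lever=(-.171,-.03,.075),mid=(0,-.060-.045*np.cos(a),.0855+.045*np.sin(a)),top=(0,-.060-.088*np.cos(a),.0855+.088*np.sin(a)),hinge=(0,-.06,.0855),burner=(.006,.05,.111),knob=(-.15,-.101,.05)).items(): print(n,T(v,X),np.round(proj(S,T(v,X))))
print(env.get_state()['clock'])
E
python3 fit.py
```

```text
[0.6491 0.244  0.1672] 9.579175503875621
[[-2.3338 -1.2385]
 [ 0.2778 -1.501 ]
 [-0.6768  3.1648]
 [ 1.6092  0.4788]
 [-1.7504 -2.0829]
 [ 0.4297 -1.9693]
 [ 1.3745 -0.8206]
 [ 0.6032  1.8752]]
lever [0.4855 0.186  0.075 ] [219. 202.]
mid [0.6564 0.2013 0.1273] [269. 158.]
top [0.6537 0.217  0.1672] [265. 143.]
hinge [0.6591 0.1849 0.0855] [274. 172.]
burner [0.6467 0.2944 0.111 ] [247. 145.]
knob [0.518  0.1195 0.05  ] [245. 218.]
1.9
```

>>> apply_moves([
  [0.039,-0.032,0,8],
  [0.078,-0.064,0,16],
  [0.117,-0.096,0,24],
  [0.156,-0.128,0,32],
  [0.195,-0.16,0,32],
], jaw=0)

```text
clock: 2.4
eef_pos: [0.4475, 0.4392, 0.2316]
ee_rot: [-0.08, 0.997, 0.0, 0.0]
contact_force: [0.2, 0.1, 0.2]
grip_width: 0.0123
gripper_force: 0.0
```

>>> apply_moves([
  [0.038,-0.03,0,0],
  [0.076,-0.062,0,0],
  [0.114,-0.094,0,0],
  [0.152,-0.126,0,0],
  [0.192,-0.158,0,0],
])

```text
clock: 2.9
eef_pos: [0.6385, 0.2818, 0.2317]
ee_rot: [-0.079, 0.997, 0.0, 0.0]
contact_force: [1.2, 0.1, 0.1]
grip_width: -0.0001
gripper_force: 0.0
```

```bash
cat > c.py <<'E'
import sys
from h import *
np.set_printoptions(precision=4,suppress=True)
s=env.get_state();print(s['clock'],s['eef_pos'],s['ee_rot'],s['contact_force'],s['grip_width'])
S,D=look('scene','s'+sys.argv[1]),look('side','d'+sys.argv[1])
a=cv2.imread(f'pics/s{sys.argv[1]}.png')[100:240,170:350];b=cv2.imread(f'pics/d{sys.argv[1]}.png')[100:240,220:400]
cv2.imwrite(f'pics/m{sys.argv[1]}.png',cv2.resize(np.hstack([a,b]),(792,308),interpolation=cv2.INTER_CUBIC))
E
python3 c.py 1
```

```text
2.9 [0.6385 0.2818 0.2317] [-0.0788  0.9969  0.0002  0.0003] [1.1793 0.1315 0.1027] -0.00012344097383531284
```

View pics/m1.png

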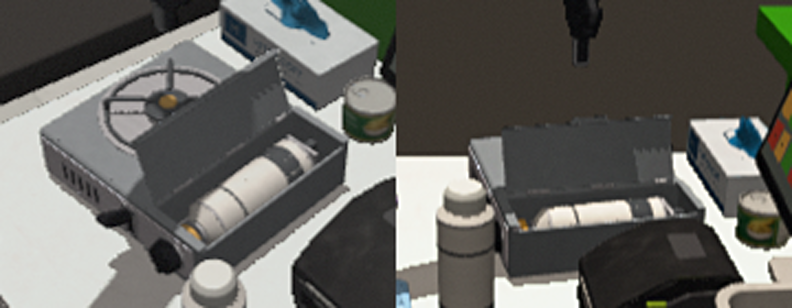

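The fingers are behind the open cover, above the burner at about (245,111) in the scene picture. Next I'll lower them and push toward stove -y.

>>> apply_moves([
  [0,0,-0.045,0],
  [0,0,-0.09,0],
  [0.004,-0.025,-0.095,0],
  [0.007,-0.04,-0.095,0],
  [0.01,-0.055,-0.095,0],
])

```text
clock: 3.5
eef_pos: [0.648, 0.2274, 0.1374]
ee_rot: [-0.078, 0.997, 0.0, 0.001]
contact_force: [-0.2, 0.6, 1.2]
grip_width: -0.0001
gripper_force: 0.4
```

>>> apply_moves([
  [0.003,-0.02,0,0],
  [0.006,-0.04,0,0],
  [0.01,-0.06,0,0],
  [0.012,-0.075,0,0],
  [0.013,-0.08,0,0],
])

```text
clock: 4.0
eef_pos: [0.6616, 0.1454, 0.138]
ee_rot: [-0.077, 0.997, -0.0, 0.001]
contact_force: [-0.0, -0.7, 0.2]
grip_width: -0.0003
gripper_force: 0.0
```

```bash
python3 c.py 2
```

```text
4.0 [0.6616 0.1454 0.138 ] [-0.0771  0.997  -0.0003  0.0014] [-0.049  -0.6821  0.1791] -0.0002812981645856288
```

View pics/m2.png

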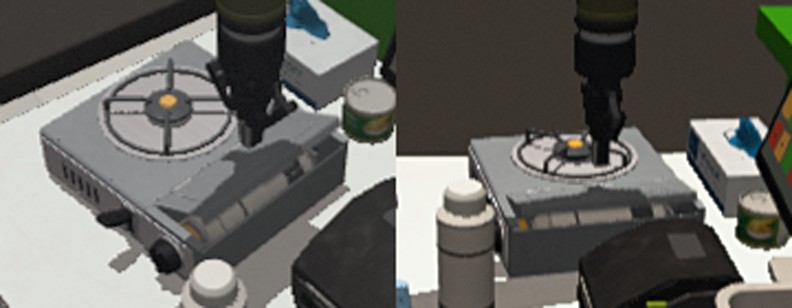

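The cover is past upright and falling shut. Next I'll move above the lever.

>>> apply_moves([
  [-0.005,0,0.03,0],
  [-0.05,0.01,0.035,0],
  [-0.095,0.02,0.035,0],
  [-0.14,0.03,0.035,0],
  [-0.176,0.04,0.02,0],
])

```text
clock: 4.6
eef_pos: [0.4829, 0.1911, 0.1585]
ee_rot: [-0.08, 0.997, 0.001, 0.002]
contact_force: [0.5, 0.8, 0.2]
grip_width: -0.0
gripper_force: 0.0
```

```bash
cat > d.py <<'E'
from h import *
np.set_printoptions(precision=4,suppress=True)
s=env.get_state();print(s['clock'],s['eef_pos'])
P=[look('scene','s3'),look('side','d3'),look('wrist','w3')]
rs=[]
for p in P:
    r=env.place_of(p,'lever_tip')
    for x in r[:1]:
        u=ray(p,x['position']);print(x['p'],np.multiply(x['position'],(560,420)),onz(u,.075));rs.append(u)
    print('tcp proj',proj(p,s['eef_pos']), 'fit lever',proj(p,(.4855,.186,.075)))
if len(rs)>1: print(tri(rs))
a=cv2.imread('pics/s3.png')[100:240,170:350];b=cv2.imread('pics/w3.png')
cv2.imwrite('pics/m3.png',np.hstack([cv2.resize(a,(360,280)),cv2.resize(b,(373,280))]))
E
python3 d.py
```

```text
4.6 [0.4829 0.1911 0.1585]
0.44 [216.328 199.584] [0.4839 0.1981 0.075 ]
tcp proj (np.float64(214.23645066461717), np.float64(178.4587904866267)) fit lever (np.float64(219.30776714924582), np.float64(202.08437839179433))
tcp proj (np.float64(249.4157823158207), np.float64(161.85665189049567)) fit lever (np.float64(250.74210904192287), np.float64(188.73366890661265))
0.73 [275.52  222.894] [0.4871 0.19   0.075 ]
tcp proj (np.float64(276.95554921846116), np.float64(274.6853711802369)) fit lever (np.float64(270.71205642255643), np.float64(220.21790687229105))
(array([0.4813, 0.1895, 0.0857]), [0.0016, 0.0016])
```

View pics/m3.png

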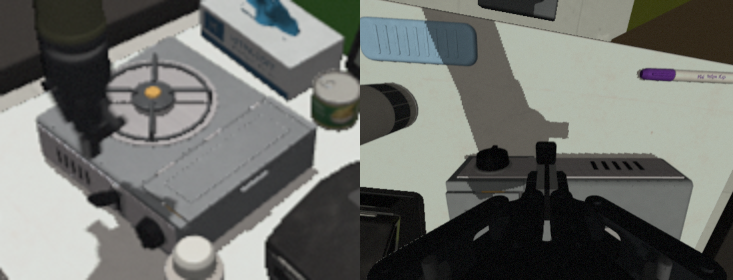

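The cover is flush with the deck. The lever paddle shows directly under the fingertips in the wrist view, at (546,152) in the composite, so I'll press it down.

>>> apply_moves([
  [0.002,-0.001,-0.035,0],
  [0.002,-0.001,-0.065,0],
  [0.002,-0.001,-0.078,0],
  [0.002,-0.001,-0.09,0],
  [0.002,-0.001,-0.1,0],
])

```text
clock: 5.4
eef_pos: [0.4874, 0.1875, 0.0567]
ee_rot: [-0.078, 0.997, 0.0, 0.001]
contact_force: [-1.5, -0.0, 2.1]
grip_width: 0.0
gripper_force: 1.1
```

>>> apply_moves([
  [0,0,-0.01,0],
  [0,0,-0.02,0],
  [0,0,-0.025,0],
  [0,0,-0.025,0],
  [0,0,-0.025,0],
])

```text
clock: 5.9
eef_pos: [0.4876, 0.1877, 0.0345]
ee_rot: [-0.079, 0.997, 0.0, 0.001]
contact_force: [-6.6, -2.6, 22.1]
grip_width: -0.0002
gripper_force: 11.9
```

The press met a firm stop, with 22 N at z = 0.0345. I'll retreat and check.

>>> apply_moves([
  [-0.005,0,0.03,0],
  [-0.01,0,0.07,0],
  [-0.02,0.02,0.115,0],
  [-0.03,0.06,0.15,0],
  [-0.04,0.1,0.18,0],
])

```text
clock: 6.4
eef_pos: [0.4479, 0.2837, 0.2106]
ee_rot: [-0.077, 0.997, 0.001, 0.001]
contact_force: [0.7, 0.3, -0.7]
grip_width: 0.0001
gripper_force: 0.0
```

```bash
python3 c.py 4; python3 -c "
from h import *
for n in('scene','wrist'):
    p=look(n); r=env.place_of(p,'lever_tip'); print(n,[(x['p'],np.multiply(x['position'],(560,420))) for x in r[:1]],[proj(p,(.486,.19,z)) for z in(.075,.03)])
print(env.get_state()['clock'])"
```

```text
6.4 [0.4479 0.2837 0.2106] [-0.0774  0.997   0.0008  0.0015] [ 0.6637  0.3195 -0.6909] 7.410233443779209e-05
scene [(0.6, array([216.496, 213.318]))] [(np.float64(218.66114687978398), np.float64(201.08112492956153)), (np.float64(220.20595759509212), np.float64(212.50738925472223))]
wrist [(0.83, array([192.304, 198.408]))] [(np.float64(175.48442046048535), np.float64(214.7604645537708)), (np.float64(188.76893421553746), np.float64(200.6303541232646))]
6.7
```

View pics/m4.png

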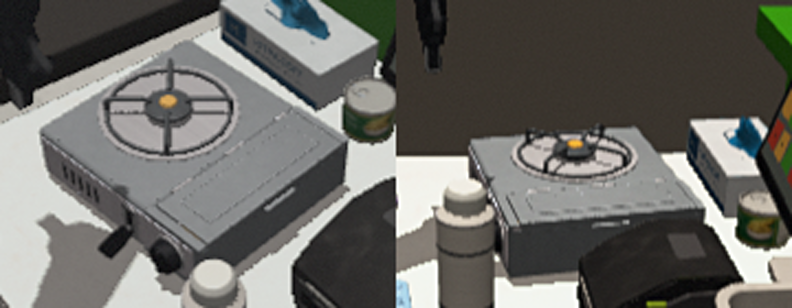

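The lever points down at about (113,243) in the composite, its tip close to 30 mm high. The cover is flush, the other things stand where they were, and the robot is clear.

```bash
python3 -c "
from cell import env
print(env.finish_job())"
```

```text
the job is handed in; nothing more can be done
None
```

I pushed the cover shut, pressed the lock lever down past its middle until it stayed in its lower position, and handed the job in at about 6.7 s; the cartridge seating under the shut cover was not seen directly, and no verdict was returned.

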